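# Release the drawer lock and open the sample drawer to its stop

## Task

Open the sample drawer all the way so that the vials at its back can be reached. First free its lock: lift the red T-handle lightly while turning it clockwise until you feel its key find the keyway, draw it straight up, turn it so that it stays up by itself, and let go of it; then pull the drawer straight out by its handle until you feel it reach its stop, without dragging the free-standing drawer unit along the bench or disturbing anything else, and let go.

Things in the scene. Friction and masses are not known exactly. Their poses are not given: they have to be found in the camera images.
- unit: White sheet-steel drawer unit, loose on four rubber feet: 200 mm deep (x), 220 wide (y), 100 high. Origin: centre of its underside; x points from the drawer front to the back, y to its left seen from the drawer front, z up. With its drawer 3.2 to 4.3 kg; it slides on the bench if pulled with more than about 16 N and tips if lifted at the turret with about 20 N. A calculator lies on top.
- turret_top (a point): Centre of the top of the lock's dark round steel turret on the unit's top: 33 mm across, 31 mm high. Its upper 20 mm are the guide bush. One straight keyway runs through the bush to both sides of its axis, hidden by the plunger's disc. It points wherever the bush's thread came tight, anywhere within 0.45 rad of the unit's x axis. Site axes as the unit's: they do not show the keyway.
- plunger: Loose locking plunger, 0.12 kg, in the turret: 8 mm steel shaft with a dust disc and a red T-bar on top. Origin: lower end of the shaft; z up the shaft, x along the T-bar. At the start it is down (origin 60 mm over the bench), 20 mm deep in a receiver on the drawer, which cannot move. The T-bar starts 0.75 to 1.15 rad counter-clockwise (from above) of the unit's x axis.
- plunger_key (a point): Middle of the plunger's cross key (22 mm long, 5 mm thick, parallel to the T-bar), inside the turret, 2 mm under the bush: it holds the plunger down. Lift with a few N and turn clockwise (0.3 to 1.6 rad) until it meets the keyway (0.12 rad spare each way); then the plunger rises freely. From 27 mm up it can be turned: 0.4 rad or more off the keyway it rests on the bush and stays up.
- plunger_disc (a point): Centre of the underside of the plunger's steel dust disc, 29 mm across, 71 mm above the plunger's origin; at the start it lies on the turret, parked it stands 27 mm above it.
- plunger_grip (a point): Middle of the red T-bar, 100 mm above the plunger's origin. The T-bar is round, 11 mm thick and 58 mm long, level; the dust disc's top is 22 mm below its axis. Axes as the plunger's.
- drawer (a joint): How far the drawer is out, in m: 0 is shut, 0.110 is fully out against its stop. It slides toward the unit's -x and stays where it is left; its runners drag with about 3 N, a little more when moved fast.
- drawer_handle (a point): Middle of the drawer's handle: a level round steel bar, 10 mm thick, running along the unit's y, about 80 mm of it free to grip, its axis 40 mm in front of the grey drawer front and 80 mm above the bench (20 mm below the unit's top). Moves with the drawer. Axes as the unit's.
- wash_bottle: White squeeze wash bottle with red cap, 68x110x232 mm, bystander. Origin at its underside.
- bottle_amber: Brown bottle with black cap, 54 mm across, 105 mm high, bystander. Origin at its underside.
- bottle_buffer: White bottle with blue cap, 62 mm across, 125 mm high, bystander. Origin at its underside.
- beaker: Small glass beaker, 46 mm across, 58 mm high, bystander. Origin at its underside.
- timer: White bench timer, 60x62x29 mm, bystander. Origin at its underside.
Mind the look-alikes: they are no part of the job. Several things have the shape of the plunger; the one meant has the colours described above.

How it is judged:
On the way, in this order (a step that is already met when the one before it is completed fails the run):
1. the plunger is drawn up, parked and let go (z of plunger in the frame of unit between 0.084 and 0.092 m and contact force between the fingers and plunger below 0.05 N and value of joint drawer below 0.01 m), for 0.3 s.
2. the drawer is pulled out to its stop (value of joint drawer above 0.108 m), for 0.2 s.
At the end, for the whole second after the job is handed in: The drawer is out to within 3 mm of its stop (to within 2 mm when it is pulled) and at rest, the plunger still stands parked in its turret, raised 24 to 32 mm and upright, and the unit stands level and at rest (value of joint drawer above 0.107 m and velocity of joint drawer between -0.01 and 0.01 m/s and z of plunger in the frame of unit between 0.084 and 0.092 m and angle between plunger's own z axis and vertical below 0.12 rad and angle between unit's own z axis and vertical below 0.03 rad and linear speed of unit below 0.01 m/s); the robot touches nothing.
It fails at once if the drawer unit is dragged or shoved more than 12 mm from its place (distance of unit from where it was at the start of the episode above 0.012 m).
It fails at once if the drawer unit is tipped up (angle between unit's own z axis and vertical above 0.06 rad).
It fails at once if a bystander is pushed more than 15 mm or knocked over (distance of any of wash_bottle, bottle_amber, bottle_buffer, beaker, timer from where it was at the start of the episode above 0.015 m or angle between any of wash_bottle, bottle_amber, bottle_buffer, beaker's own z axis and vertical above 0.3 rad).
It also fails if it takes over 58 s, if anything falls off the work surface, if the arm or the gripper's body presses on something with over 40 N, if the wrist force passes 120 N, or if a joint passes its speed limit or range.

## Robot

A 6-joint arm with a two-finger parallel gripper is mounted at the origin on a cart in front of the work surface, level with it; the furniture and walls round the work are solid. World frame = base frame: x ahead of the robot, y to its left, z up, the work surface at z = 0. Lengths are in m, angles in rad, forces in N, time in s.
With the tool pointing down it reaches from about 0.375 to 0.9 m from the base axis. Payload 3.1 kg.
Tool frame: the origin (TCP) lies where the fingers leave the gripper's body, on its centre line; the fingertips stand 70 mm ahead of it and the grasp point (between the pads) lies 51 mm ahead of it; z points along the fingers, y is the line along which they close (so a half turn about z gives the same grasp; the last joint's range is limited). The gripper opens to 87 mm and grips with 3 to 60 N. Pads are 19 mm wide; open, the fingers measure 117 mm over their backs; the gripper's body (75 mm by 190 mm) begins 51 mm behind the grasp point.
Start: joints at [1.109, 0.527, 1.433, -0, 1.181, -0.178], TCP at [0.175, 0.6, 0.292] pointing down, gripper open.
Joint ranges: [-3.08, 3.08], [-0.75, 2.2], [0.22, 2.44], [-1.43, 4.57], [0, 2.65], [-2.85, 2.85]. Speed limits (rad/s): [2.79, 2.79, 3.14, 3.14, 3.14, 3.14].

## Interface

Orientations are given as a unit quaternion [w, x, y, z].
In Python, from rig import * gives the robot as it stands.
- The arm moves only by the shell command python3 -m inch 'ROWS' [FORCE]. ROWS is text: rows parted by semicolons, each of 5 numbers parted by spaces: the finger opening in m, from 0 to 0.087, then the shift along the tool's x, y, z in m, then the turn about the tool's z in degrees. In form: fingers tx ty tz spin; .... A call has 1 to 10 rows; each row is the pose to reach, as a shift and turn from the pose commanded when the call began, along the tool's axes at that moment; what a row does not reach only later rows make up. A row lasts 1/10 s, in which the tool goes at most 50 mm and 8.59 degrees, less where a joint would pass 70% of its speed; a pose out of reach is approached as far as the arm can. A call with a gripper value outside its range is refused whole. The fingers move at their own pace and stop on an object; FORCE is the grip in N (left out, the last holds). Time passes only in rows, so rows that repeat a pose let the fingers close. It gives the time, the measured TCP pose, the force, the opening and the grip force at its end, in the units of the state.
- read_state(): the state, without advancing time (a new reading comes with each control period).
- snapshot(name): name is "side" or "top"; returns a dict with "color" (480x640x3 uint8, blue, green, red), "intrinsics" (3x3 intrinsics, pixels), "xyz" and "orientation" of the camera in the world. Camera axes: x right, y down, z forward; pixel columns grow to the right and rows downward; lengths in m; the calibration is good to about 2 mm. A picture is of the moment at which its call begins. There is no depth.
- close_job(): hands the job in; it is judged then, once.
The state is a dict: "clock": time; "q": joint angles; "qvel": joint speeds; "effort": joint torques, N m; "position": TCP position; "tool_rot": TCP orientation; "wrist_force": force on the tool from outside, world axes, zero at the start; "ft_torque": the same for the moment, N m; "finger_gap": opening from 0.0 (shut) to 1.0 (fully open); "grasp_force": force on a finger pad.
Only numpy, scipy, OpenCV 4.12 (cv2) and the standard library are available. Lean on these libraries where they do the work, as an engineer would, in place of code of your own. Each camera call takes 0.05 s, during which the arm holds its last target. There are 200 camera calls.

## Working session

There is one attempt and no reset: what is moved stays moved. The work goes in short steps, Python scripts to look and compute and a shell command to move; the robot and the scene stay as the last step left them, time stands still between calls to the robot, and variables do not carry over. Pictures are saved under pics/ and viewed, at most 10 in all, crops included, and the job is handed in when it is done.

```bash
mkdir -p pics; ls; python3 - <<'E'
from rig import *
import cv2
for n in("side","top"):
    s=snapshot(n); cv2.imwrite(f"pics/{n}0.png",s["color"]); print(n,s["intrinsics"],s["xyz"],s["orientation"])
st=read_state(); print(st)
E
```

```text
pics
side [[502.1947878    0.         320.15962228]
 [  0.         502.1947878  241.86804416]
 [  0.           0.           1.        ]] [ 1.49337562 -0.17082453  1.19767589] [-0.26973303  0.73777578  0.5796794  -0.21657051]
top [[449.11288506   0.         323.74224053]
 [  0.         449.11288506 243.88072183]
 [  0.           0.           1.        ]] [0.51636571 0.0375515  1.05715269] [-0.03164223  0.70651255 -0.70564659  0.04360819]
{'clock': 0.1, 'q': array([ 1.10851746e+00,  5.28353609e-01,  1.43377055e+00,  1.50277671e-05,
        1.18138146e+00, -1.78461314e-01]), 'qvel': array([ 5.99783706e-05, -1.93677048e-03, -2.63954213e-03, -8.61566022e-04,
       -5.55107187e-04, -7.92924028e-04]), 'effort': array([-3.51681847e-04, -4.40985453e+01, -1.77148962e+01,  6.34675403e-02,
        5.34611510e-02, -4.59797934e-05]), 'position': array([0.17472413, 0.59953974, 0.29138254]), 'tool_rot': array([-3.07808795e-04,  1.41435726e-01,  9.89946979e-01, -9.05628452e-04]), 'wrist_force': array([-0.67732444,  0.56168862,  0.49216018]), 'ft_torque': array([ 0.01252909, -0.03301866,  0.01838993]), 'grasp_force': 0.0, 'finger_gap': 0.9964937493609904}
```

View pics/side0.png

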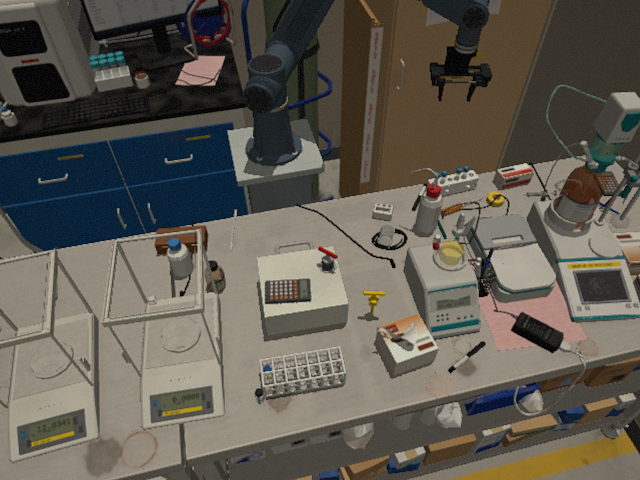

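View pics/top0.png

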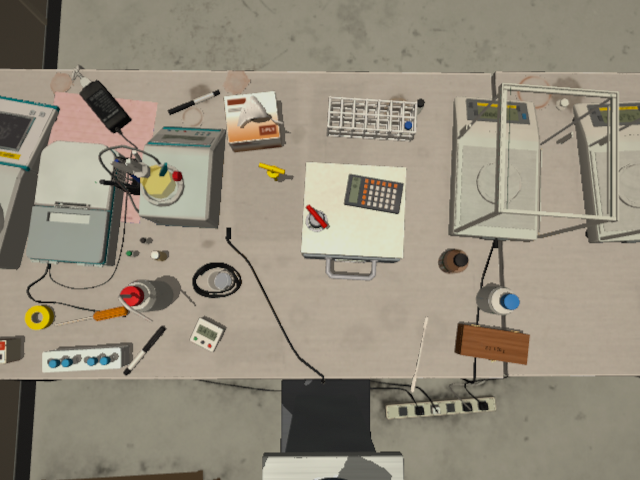

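The side view shows the unit at about (302,290) with the red T-bar at (328,252). The top view shows the T-bar at (317,217), the drawer handle at (350,268) and the calculator at (376,194).
Candidates (top view):
- Red T on the white unit's dark turret (317,217).
- Yellow T (271,171).
- Red knob on the balance (177,176).
- Red wash-bottle cap (131,296).

I choose (317,217), because it is the red T-bar on the turret on the drawer unit. I'll check it in a crop and measure.

```bash
cat > h.py <<'E'
from rig import *
import cv2, numpy as np
from scipy.spatial.transform import Rotation as R
def rot(q): return R.from_quat([q[1],q[2],q[3],q[0]]).as_matrix()
def ray(s,uv):
    d=rot(s["orientation"])@np.linalg.inv(s["intrinsics"])@np.array([uv[0],uv[1],1.]); return np.array(s["xyz"]),d
def plane(s,uv,z):
    o,d=ray(s,uv); return o+d*(z-o[2])/d[2]
def tri(s1,p1,s2,p2):
    o1,d1=ray(s1,p1);o2,d2=ray(s2,p2)
    t=np.linalg.lstsq(np.c_[d1,-d2],o2-o1,rcond=None)[0]
    a,b=o1+d1*t[0],o2+d2*t[1]; return (a+b)/2,np.linalg.norm(a-b)
def redblob(s,x0,x1,y0,y1):
    c=s["color"].astype(int); m=((c[...,2]>130)&(c[...,1]<70)&(c[...,0]<70)).astype(np.uint8)
    k=np.zeros_like(m);k[y0:y1,x0:x1]=1; m*=k
    n,l,st,ce=cv2.connectedComponentsWithStats(m); i=1+st[1:,4].argmax()
    pts=np.argwhere(l==i)[:,::-1].astype(np.float32); return pts
E
python3 - <<'E'
from h import *
t=snapshot("top");s=snapshot("side")
pt=redblob(t,300,335,195,240);ps=redblob(s,310,345,240,268)
print(len(pt),len(ps),pt.mean(0),ps.mean(0))
print("tri",tri(t,pt.mean(0),s,ps.mean(0)))
w=np.array([plane(t,p,.162)[:2] for p in pt]); print("plane",w.mean(0))
(c,sz,a)=cv2.minAreaRect(w.astype(np.float32)*1000); print(c,sz,a)
ev,V=np.linalg.eigh(np.cov(w.T)); print("bar ang",np.arctan2(V[1,1],V[0,1]))
m=cv2.inRange(t["color"],(150,165,165),(255,255,255)); k=np.zeros_like(m);k[150:275,290:420]=m[150:275,290:420]
cs,_=cv2.findContours(k,cv2.RETR_EXTERNAL,cv2.CHAIN_APPROX_NONE); cc=max(cs,key=cv2.contourArea)
W=np.array([plane(t,p[0],.1)[:2]*1000 for p in cc]).astype(np.float32)
r=cv2.minAreaRect(W);print("unit",r,cv2.boxPoints(r))
print("handle",plane(t,(350,268),.08),"yellow",plane(t,(271,171),.05))
# turret dark/side
cv2.imwrite("pics/c.png",np.hstack([cv2.resize(t["color"][150:290,290:430],(400,400),interpolation=cv2.INTER_CUBIC),cv2.resize(s["color"][230:300,290:360],(400,400),interpolation=cv2.INTER_CUBIC)]))
E
```

```text
121 37 [316.23965 216.09917] [327.7027  251.67567]
tri (array([0.66906683, 0.03929191, 0.16025972]), np.float64(0.003557265169902882))
plane [0.66840739 0.03756499]
(668.7413330078125, 37.78407287597656) (54.8432502746582, 9.355069160461426) 40.959407806396484
bar ang -2.4361091786957654
unit ((694.5772094726562, -44.30950164794922), (221.38128662109375, 200.92831420898438), 86.99298858642578) [[ 588.44476  -149.57758 ]
 [ 789.0964   -160.1179  ]
 [ 800.70966    60.958572]
 [ 600.05804    71.4989  ]]
handle [ 0.56810834 -0.03621033  0.08      ] yellow [0.79167285 0.14139142 0.05      ]
```

View pics/c.png

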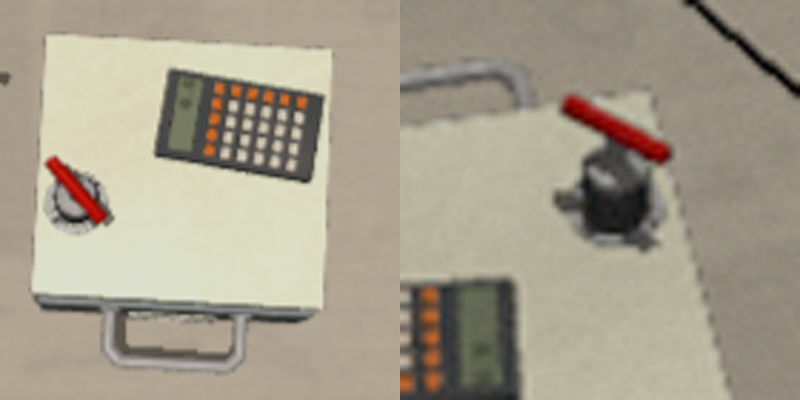

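The crop confirms the red T-bar on the dark round turret at the unit's front left corner. It lies about 41° from world x, and the unit is yawed -0.05. I'll rise first, to clear the wash bottle, then cross over.

```bash
python3 -m inch '0.087 0 0 -0.045 0; 0.087 0 0 -0.09 0; 0.087 -0.631 -0.401 -0.09 -57; 0.087 -0.631 -0.401 -0.09 -57; 0.087 -0.631 -0.401 -0.09 -57; 0.087 -0.631 -0.401 -0.09 -57; 0.087 -0.631 -0.401 -0.09 -57; 0.087 -0.631 -0.401 -0.09 -57; 0.087 -0.631 -0.401 -0.09 -57; 0.087 -0.631 -0.401 -0.09 -57' 20
```

```text
clock: 1.2
position: [0.4218, 0.3198, 0.3823]
tool_rot: [-0.0, -0.35, 0.937, 0.0]
wrist_force: [0.5, 0.5, 0.4]
finger_gap: 0.999
grasp_force: 0.0
```

```bash
cat >> h.py <<'E'
def go(x,y,z,yang):
    st=read_state(); M=rot(st["tool_rot"]); d=M.T@(np.array([x,y,z])-st["position"])
    a=np.arctan2(M[1,1],M[0,1]); sp=-np.degrees((yang-a+np.pi)%(2*np.pi)-np.pi)
    print("shift",d.round(4),"spin",sp.round(1),"q",st["q"].round(2),"F",np.round(st["wrist_force"],1))
E
python3 -c "
from h import *
go(.6685,.038,.292,.715+np.pi/2)"
```

```text
shift [-0.0016 -0.3746  0.0901] spin -0.0 q [ 0.44  0.3   1.55  0.    1.29 -1.85] F [0.5 0.5 0.4]
```

```bash
python3 -m inch '0.087 -0.0016 -0.3746 0 0; 0.087 -0.0016 -0.3746 0 0; 0.087 -0.0016 -0.3746 0 0; 0.087 -0.0016 -0.3746 0 0; 0.087 -0.0016 -0.3746 0 0; 0.087 -0.0016 -0.3746 0.02 0; 0.087 -0.0016 -0.3746 0.05 0; 0.087 -0.0016 -0.3746 0.09 0;0.087 -0.0016 -0.3746 0.09 0;0.087 -0.0016 -0.3746 0.09 0' && python3 -c "
from h import *
go(.6685,.038,.214,.715+np.pi/2)
s=snapshot('side');t=snapshot('top')
cv2.imwrite('pics/d.png',np.hstack([cv2.resize(t['color'][150:290,250:390],(400,400)),cv2.resize(s['color'][170:310,260:400],(400,400))]))"
```

```text
clock: 2.2
position: [0.6656, 0.0376, 0.2887]
tool_rot: [-0.003, -0.347, 0.938, 0.002]
wrist_force: [-0.7, 0.1, 0.0]
finger_gap: 1.002
grasp_force: 0.0
shift [-0.0028 -0.002   0.0747] spin -0.3 q [-0.11  0.59  1.32  0.    1.24 -2.39] F [-0.7  0.1  0. ]
```

View pics/d.png

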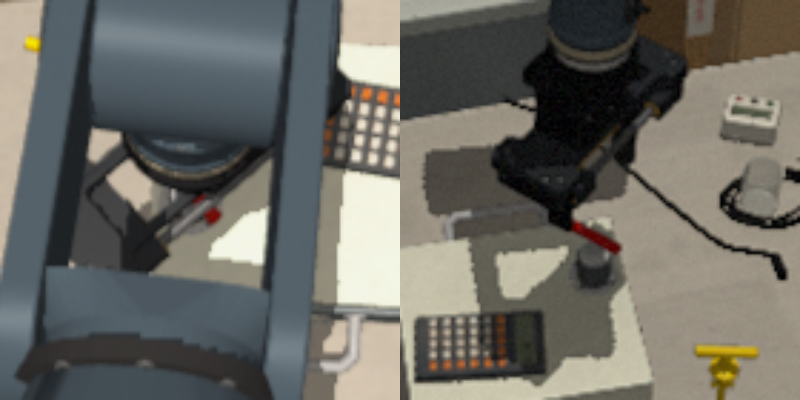

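The crops show the open gripper over the red bar with the fingers on either side, closing across it. Descending slowly.

```bash
python3 -m inch '0.087 0 0 0 0;0.087 0 0 0.02 0;0.087 0 0 0.04 0;0.087 0 0 0.055 0;0.087 0 0 0.055 0;0.087 0 0 0.055 0' && python3 -c "
from h import *
go(.6685,.038,.214,.715+np.pi/2)"
```

```text
clock: 2.9
position: [0.6672, 0.0388, 0.2383]
tool_rot: [0.001, -0.348, 0.937, -0.0]
wrist_force: [-0.6, -0.7, -0.1]
finger_gap: 1.0
grasp_force: 0.0
shift [-0.0004 -0.0015  0.0243] spin -0.2 q [-0.11  0.64  1.37  0.    1.13 -2.39] F [-0.6 -0.7 -0.1]
```

```bash
python3 -m inch '0.087 -0.0004 -0.0015 0.015 0;0.087 -0.0004 -0.0015 0.0245 0;0.087 -0.0004 -0.0015 0.0245 0;0.03 -0.0004 -0.0015 0.0245 0;0.03 -0.0004 -0.0015 0.0245 0;0.0 -0.0004 -0.0015 0.0245 0;0.0 -0.0004 -0.0015 0.0245 0;0.0 -0.0004 -0.0015 0.0245 0;0.0 -0.0004 -0.0015 0.0245 0;0.0 -0.0004 -0.0015 0.0245 0' 6 && python3 -c "
from h import *
go(.6685,.038,.214,.715+np.pi/2)"
```

```text
clock: 3.9
position: [0.6681, 0.0374, 0.2129]
tool_rot: [0.0, -0.348, 0.937, -0.0]
wrist_force: [-0.4, 0.5, 0.3]
finger_gap: 0.448
grasp_force: 0.0
shift [-0.0006  0.0002 -0.0011] spin -0.2 q [-0.11  0.68  1.38 -0.    1.08 -2.39] F [-0.4  0.5  0.3]
```

```bash
python3 -m inch '0 0 0 0 0;0 0 0 0 0;0 0 0 0 0;0 0 0 0 0;0 0 0 0 0;0 0 0 0 0;0 0 0 0 0' 6
```

```text
clock: 4.6
position: [0.6682, 0.0374, 0.2128]
tool_rot: [0.0, -0.348, 0.937, -0.0]
wrist_force: [1.2, -0.8, -0.5]
finger_gap: 0.124
grasp_force: 6.0
```

Gripped: the gap is 10.8 mm, the bar's thickness. Now firmer grip and a slow lift.

```bash
python3 -m inch '0 0 0 0 0;0 0 0 0 0;0 0 0 -0.001 0;0 0 0 -0.002 0;0 0 0 -0.002 0' 15;  python3 -m inch '0 0 0 -0.001 0;0 0 0 -0.001 0'
```

```text
clock: 5.1
position: [0.668, 0.0375, 0.2147]
tool_rot: [-0.0, -0.348, 0.937, 0.0]
wrist_force: [0.2, -0.8, -0.9]
finger_gap: 0.117
grasp_force: 15.0
clock: 5.3
position: [0.6679, 0.0375, 0.2149]
tool_rot: [-0.0, -0.348, 0.937, 0.0]
wrist_force: [1.3, 0.1, -6.3]
finger_gap: 0.126
grasp_force: 15.0
```

Contact at about 6 N lift. Turning clockwise in steps.

```bash
python3 -m inch '0 0 0 0 5;0 0 0 0 10;0 0 0 0 14;0 0 0 0 14'; for i in 1 2; do python3 -m inch '0 0 0 0 2.5;0 0 0 0 5;0 0 0 0 5' | grep -E 'posi|force|rot'; done
```

```text
clock: 5.7
position: [0.6676, 0.0376, 0.215]
tool_rot: [-0.001, -0.231, 0.973, 0.0]
wrist_force: [0.6, 0.1, -6.1]
finger_gap: 0.123
grasp_force: 15.0
position: [0.6676, 0.0375, 0.2151]
tool_rot: [-0.001, -0.189, 0.982, 0.0]
wrist_force: [0.0, 0.1, -5.7]
grasp_force: 15.0
position: [0.6677, 0.0375, 0.2153]
tool_rot: [-0.001, -0.146, 0.989, 0.0]
wrist_force: [0.1, 0.5, -5.7]
grasp_force: 15.0
```

```bash
for i in 1 2; do python3 -m inch '0 0 0 0 2.5;0 0 0 0 5;0 0 0 0 5' | grep -E 'posi|wrist|rot'; python3 -c "
from h import *
print(read_state()['ft_torque'])"; done
```

```text
position: [0.6679, 0.0372, 0.2155]
tool_rot: [-0.0, -0.103, 0.995, -0.0]
wrist_force: [0.1, -1.4, -6.2]
[-0.13285303  0.11944387  0.01678212]
position: [0.6686, 0.0375, 0.2165]
tool_rot: [0.001, -0.06, 0.998, 0.0]
wrist_force: [0.2, 0.3, -2.1]
[ 0.05083346  0.04598149 -0.02027569]
```

The force dropped to about 2 N and z rose, so the key has found the keyway. A little further in, then up.

```bash
python3 -m inch '0 0 0 0 2;0 0 0 0 4;0 0 0 -0.002 4;0 0 0 -0.004 4;0 0 0 -0.004 4'; python3 -c "
from h import *
print(read_state()['ft_torque'])"
```

```text
clock: 7.4
position: [0.6687, 0.0374, 0.2208]
tool_rot: [0.001, -0.025, 1.0, -0.0]
wrist_force: [0.0, 0.8, -1.1]
finger_gap: 0.122
grasp_force: 15.0
[0.06468567 0.02891292 0.02625641]
```

```bash
python3 -m inch '0 0 0 -0.004 0;0 0 0 -0.008 0;0 0 0 -0.012 0;0 0 0 -0.016 0;0 0 0 -0.019 0;0 0 0 -0.021 0;0 0 0 -0.021 0;0 0 0 -0.021 0'
```

```text
clock: 8.2
position: [0.6681, 0.0374, 0.2407]
tool_rot: [-0.0, -0.024, 1.0, 0.0]
wrist_force: [0.7, 0.3, -0.6]
finger_gap: 0.121
grasp_force: 15.0
```

```bash
python3 -m inch '0 0 0 -0.0012 0;0 0 0 -0.0012 0;0 0 0 -0.0012 5;0 0 0 -0.0012 10;0 0 0 -0.0012 10'; python3 -c "
from h import *
print(read_state()['ft_torque'])"
```

```text
clock: 8.7
position: [0.6681, 0.0374, 0.2419]
tool_rot: [-0.0, 0.063, 0.998, 0.0]
wrist_force: [-0.2, 0.3, -1.0]
finger_gap: 0.125
grasp_force: 15.0
[-0.00176373 -0.02054655  0.0013073 ]
```

```bash
python3 -m inch '0 0 0 0 7;0 0 0 0 14;0 0 0 0 21;0 0 0 0 28;0 0 0 0 35;0 0 0 0 40;0 0 0 0 40'; python3 -c "
from h import *
print(read_state()['ft_torque'])"; python3 -m inch '0 0 0 0.001 0;0 0 0 0.002 0;0 0 0 0.0025 0;0 0 0 0.0025 0'
```

```text
clock: 9.4
position: [0.6683, 0.0378, 0.242]
tool_rot: [0.0, 0.4, 0.917, 0.0]
wrist_force: [0.5, 1.2, -1.5]
finger_gap: 0.12
grasp_force: 15.0
[ 0.20630385 -0.08241477  0.01696471]
clock: 9.8
position: [0.6682, 0.0376, 0.2398]
tool_rot: [0.0, 0.401, 0.916, 0.0]
wrist_force: [-0.9, 1.3, 1.4]
finger_gap: 0.119
grasp_force: 15.0
```

It rests on the bush at 27 mm up. Release and rise.

```bash
python3 -m inch '0 0 0 0 0;0 0 0 0 0;0.087 0 0 0 0;0.087 0 0 0 0;0.087 0 0 0 0;0.087 0 0 0 0;0.087 0 0 0 0;0.087 0 0 0 0;0.087 0 0 0 0;0.087 0 0 0 0' 4; python3 -m inch '0.087 0 0 -0.02 0;0.087 0 0 -0.05 0;0.087 0 0 -0.08 0;0.087 0 0 -0.08 0'; python3 - <<'E'
from h import *
# unit yaw -0.0525; step to x=.50 first, aim for handle
go(.45,-.04,.32,np.pi-.0525)
go(.45,-.04,.32,-.0525)
E
```

```text
clock: 10.8
position: [0.6681, 0.0374, 0.2395]
tool_rot: [-0.0, 0.401, 0.916, -0.0]
wrist_force: [-0.3, -0.3, -0.0]
finger_gap: 0.767
grasp_force: 0.0
clock: 11.2
position: [0.6705, 0.0373, 0.3248]
tool_rot: [0.005, 0.401, 0.916, 0.002]
wrist_force: [1.0, 0.2, 0.3]
finger_gap: 0.994
grasp_force: 0.0
shift [ 0.0929 -0.2144  0.0026] spin -134.2 q [-0.11  0.56  1.28  0.    1.3  -0.86] F [1.  0.2 0.3]
shift [ 0.0929 -0.2144  0.0026] spin 45.8 q [-0.11  0.56  1.28  0.    1.3  -0.86] F [1.  0.2 0.3]
```

```bash
python3 - <<'E'
from h import *
im=cv2.imread("pics/top0.png"); t=snapshot("top"); s=snapshot("side")
for c in(336,350,364): print(c,[int(v) for v in im[255:288,c].mean(1)])
print("row270",[int(v) for v in im[270,320:382].mean(1)])
for r in(255,260,265,270,275,280): print(r,plane(t,(350,r),.08)[:2].round(4))
print(plane(t,(325,270),.08)[:2],plane(t,(375,270),.08)[:2])
cv2.imwrite('pics/e.png',np.hstack([cv2.resize(t['color'][150:290,250:390],(400,400)),cv2.resize(s['color'][200:300,260:360],(400,400))]))
E
```

```text
336 [104, 138, 104, 56, 154, 153, 125, 151, 163, 162, 161, 162, 162, 163, 161, 159, 120, 84, 84, 107, 138, 178, 170, 140, 151, 163, 162, 161, 162, 165, 165, 164, 163]
350 [141, 107, 133, 92, 78, 132, 144, 154, 163, 161, 160, 161, 160, 159, 158, 156, 155, 118, 85, 81, 114, 149, 169, 157, 141, 152, 163, 165, 165, 165, 164, 162, 161]
364 [209, 144, 115, 126, 86, 92, 123, 116, 142, 159, 159, 159, 161, 163, 165, 164, 164, 163, 122, 88, 85, 122, 161, 168, 149, 155, 164, 164, 164, 164, 163, 163, 163]
row270 [160, 161, 161, 161, 160, 134, 145, 181, 159, 128, 96, 85, 85, 85, 113, 151, 159, 159, 159, 159, 159, 159, 159, 157, 157, 156, 155, 155, 155, 156, 156, 155, 155, 155, 155, 154, 153, 153, 154, 156, 159, 160, 163, 163, 164, 164, 163, 162, 161, 161, 161, 119, 137, 176, 164, 141, 152, 158, 159, 159, 159, 159]
255 [ 0.5965 -0.0364]
260 [ 0.5856 -0.0363]
265 [ 0.5746 -0.0362]
270 [ 0.5638 -0.0362]
275 [ 0.5529 -0.0361]
280 [ 0.542  -0.0361]
[0.56369206 0.01825287] [ 0.56381671 -0.09072515]
```

View pics/e.png

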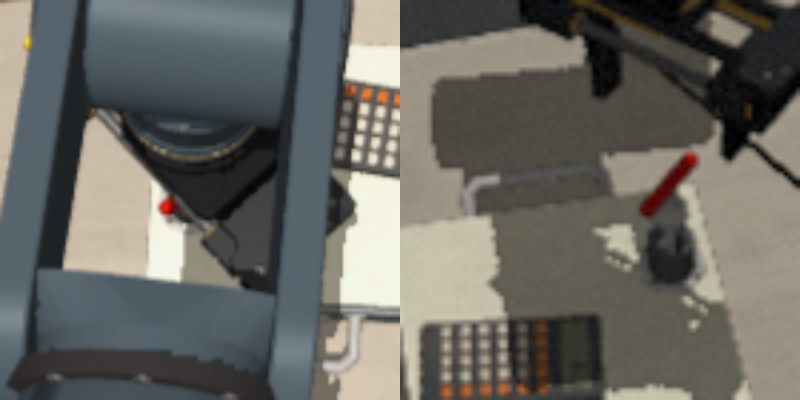

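The picture shows the plunger standing parked with nobody holding it: red bar at (670,185) in the right-hand crop, raised over its turret. From the first top picture the handle bar is at row 277, column 350, which gives about (0.5485, -0.0365). Going there.

```bash
python3 - <<'E'
from h import *
go(.5485,-.0365,.325,-.0525)
E
```

```text
shift [ 0.027  -0.1382 -0.005 ] spin 45.8 q [-0.11  0.56  1.28 -0.    1.3  -0.86] F [0.1 0.5 0.3]
```

```bash
python3 -m inch '0.03 0.027 -0.1382 -0.005 45.8;0.03 0.027 -0.1382 -0.005 45.8;0.03 0.027 -0.1382 -0.005 45.8;0.03 0.027 -0.1382 -0.005 45.8;0.03 0.027 -0.1382 -0.005 45.8;0.03 0.027 -0.1382 -0.005 45.8;0.03 0.027 -0.1382 -0.005 45.8;0.03 0.027 -0.1382 -0.005 45.8;0.03 0.027 -0.1382 -0.005 45.8'; python3 - <<'E'
from h import *
go(.5485,-.0365,.134,-.0525)
s=snapshot('side')
cv2.imwrite('pics/f.png',cv2.resize(s['color'][180:300,240:360],(480,480)))
E
```

```text
clock: 12.2
position: [0.5481, -0.0364, 0.3238]
tool_rot: [-0.001, 0.725, 0.688, -0.0]
wrist_force: [0.4, -0.0, 0.2]
finger_gap: 0.36
grasp_force: 0.0
shift [-0.0002  0.0007  0.1898] spin 0.0 q [-0.27  0.39  1.59 -0.    1.17 -0.22] F [ 0.4 -0.   0.2]
```

View pics/f.png

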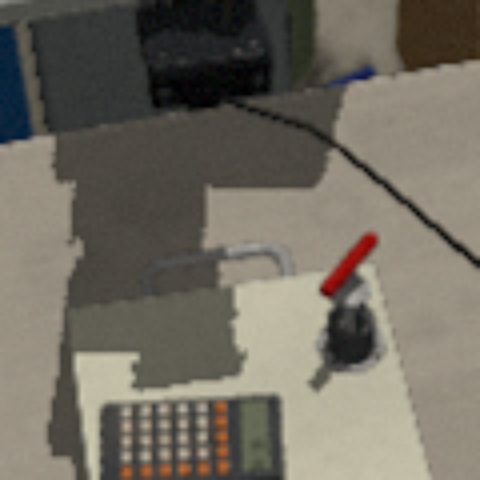

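The plunger is parked upright and the handle bar is visible at crop (220,255). I'll check that against my handle estimate before descending.

```bash
python3 -m inch '0.03 -0.0002 0.0007 0.05 0;0.03 -0.0002 0.0007 0.1 0;0.03 -0.0002 0.0007 0.12 0;0.03 -0.0002 0.0007 0.12 0;0.03 -0.0002 0.0007 0.12 0'; python3 - <<'E'
from h import *
go(.5485,-.0365,.134,-.0525)
s=snapshot('side')
M=rot(s['orientation'])
def pr(p):
    c=M.T@(np.array(p)-s['xyz']); u=s['intrinsics']@c; return (u[:2]/u[2]-[240,180])*4
u=np.array([np.sin(.0525),np.cos(.0525),0])
h=np.array([.5485,-.0365,.08])
print("handle proj in f.png",pr(h),pr(h+.04*u),pr(h-.04*u))
cv2.imwrite('pics/g.png',cv2.resize(s['color'][180:300,240:360],(480,480)))
E
```

```text
clock: 12.75
position: [0.5495, -0.0368, 0.2047]
tool_rot: [0.0, 0.726, 0.688, 0.0]
wrist_force: [0.2, 0.4, 0.4]
finger_gap: 0.346
grasp_force: 0.0
shift [ 0.0003 -0.0011  0.0707] spin -0.0 q [-0.27  0.55  1.7   0.    0.89 -0.22] F [0.2 0.4 0.4]
handle proj in f.png [207.02029976 251.79897875] [261.03992052 243.95596583] [152.6652488  259.69069219]
```

View pics/g.png

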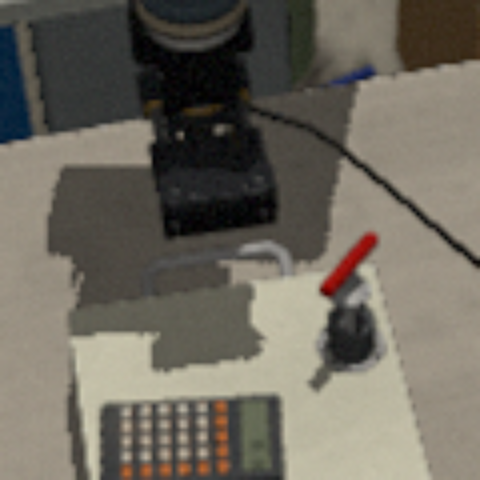

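The bar shows at about (212,256) and my estimate projects to (207,252), about 1 native pixel apart, so it's good. Descending and gripping lightly.

```bash
python3 -m inch '0.03 0 0 0.02 0;0.03 0 0 0.04 0;0.03 0 0 0.055 0;0.03 0 0 0.07 0;0.03 0 0 0.07 0' && python3 -m inch '0 0 0 0 0;0 0 0 0 0;0 0 0 0 0;0 0 0 0 0;0 0 0 0 0;0 0 0 0 0' 5
```

```text
clock: 13.3
position: [0.5494, -0.0369, 0.1348]
tool_rot: [0.0, 0.726, 0.688, 0.0]
wrist_force: [-0.6, -0.7, -0.1]
finger_gap: 0.35
grasp_force: 0.0
clock: 13.9
position: [0.5494, -0.0369, 0.1355]
tool_rot: [0.001, 0.726, 0.688, 0.0]
wrist_force: [-1.1, 0.4, 6.8]
finger_gap: 0.109
grasp_force: 5.0
```

```bash
python3 -m inch '0 0 0 0 0;0 0 0 -0.001 0;0 0 0 -0.001 0' 10; python3 -c "
from h import *
print(read_state()['ft_torque'])
go(.5494,-.0369,.134,-.0525)"
```

```text
clock: 14.2
position: [0.5494, -0.0369, 0.1356]
tool_rot: [0.0, 0.726, 0.688, 0.0]
wrist_force: [1.2, -1.1, 0.7]
finger_gap: 0.113
grasp_force: 10.0
[-0.11783508 -0.05693278 -0.0001423 ]
shift [-0.      0.      0.0016] spin -0.1 q [-0.27  0.66  1.75  0.    0.73 -0.22] F [ 1.2 -1.1  0.7]
```

Grip is relaxed now. Pulling along tool -y, slowly first.

```bash
python3 -m inch '0 0 -0.002 0 0;0 0 -0.004 0 0;0 0 -0.007 0 0;0 0 -0.01 0 0;0 0 -0.013 0 0;0 0 -0.016 0 0;0 0 -0.02 0 0'
```

```text
clock: 14.9
position: [0.529, -0.0358, 0.1356]
tool_rot: [0.0, 0.726, 0.688, 0.0]
wrist_force: [3.1, 0.3, -1.3]
finger_gap: 0.104
grasp_force: 10.0
```

```bash
python3 -m inch '0 0 -0.006 0 0;0 0 -0.013 0 0;0 0 -0.02 0 0;0 0 -0.028 0 0;0 0 -0.036 0 0;0 0 -0.044 0 0;0 0 -0.052 0 0;0 0 -0.06 0 0;0 0 -0.068 0 0;0 0 -0.074 0 0'; python3 -m inch '0 0 -0.003 0 0;0 0 -0.006 0 0;0 0 -0.008 0 0;0 0 -0.008 0 0'
```

```text
clock: 15.9
position: [0.4544, -0.0319, 0.1355]
tool_rot: [0.0, 0.726, 0.688, -0.0]
wrist_force: [2.6, -3.7, -1.8]
finger_gap: 0.105
grasp_force: 10.0
clock: 16.3
position: [0.4467, -0.0315, 0.1355]
tool_rot: [-0.0, 0.726, 0.688, -0.0]
wrist_force: [1.0, -4.8, 0.3]
finger_gap: 0.112
grasp_force: 10.0
```

Out about 103 mm. I'll ease the sideways force and creep to the stop.

```bash
python3 -m inch '0 -0.0005 -0.001 0 0;0 -0.001 -0.002 0 0;0 -0.001 -0.003 0 0;0 -0.001 -0.004 0 0;0 -0.001 -0.0045 0 0;0 -0.001 -0.005 0 0;0 -0.001 -0.005 0 0'; for i in 1 2; do python3 -m inch '0 0 -0.0005 0 0;0 0 -0.001 0 0;0 0 -0.001 0 0' |grep -E "pos|wri"; done
```

```text
clock: 17.0
position: [0.4416, -0.0315, 0.1355]
tool_rot: [-0.001, 0.726, 0.688, -0.0]
wrist_force: [3.2, 3.8, 1.7]
finger_gap: 0.114
grasp_force: 10.0
position: [0.4407, -0.0314, 0.1355]
wrist_force: [2.7, 3.4, 2.4]
position: [0.4397, -0.0314, 0.1355]
wrist_force: [2.7, 3.8, 2.3]
```

```bash
for i in 1 2; do python3 -m inch '0 0.0002 -0.0003 0 0;0 0.0002 -0.0005 0 0;0 0.0002 -0.0005 0 0' |grep -E "pos|wri"; done
```

```text
position: [0.4395, -0.0313, 0.1355]
wrist_force: [3.8, 4.3, 1.5]
position: [0.4395, -0.0313, 0.1355]
wrist_force: [4.0, 3.8, 0.5]
```

```bash
for i in 1 2; do python3 -m inch '0 -0.0001 -0.0003 0 0;0 -0.0001 -0.0006 0 0;0 -0.0001 -0.0006 0 0' |grep -E "pos|wri"; done
```

```text
position: [0.4394, -0.0313, 0.1355]
wrist_force: [4.1, 6.3, -0.3]
position: [0.4393, -0.0314, 0.1355]
wrist_force: [6.8, 6.2, -0.5]
```

The stop is felt: position stalled and force is rising. Relax, open only to 30 mm, and rise.

```bash
python3 -m inch '0 0.0004 0.0005 0 0;0 0.0008 0.0005 0 0;0 0.0008 0.0005 0 0'; python3 -m inch '0.03 0 0 0 0;0.03 0 0 0 0;0.03 0 0 0 0;0.03 0 0 0 0;0.03 0 0 0 0' 3;  python3 -m inch '0.03 0 0 -0.01 0;0.03 0 0 -0.03 0;0.03 0 0 -0.06 0;0.03 0 0 -0.1 0;0.03 0 0 -0.14 0;0.03 0 0 -0.18 0;0.03 0 0 -0.18 0;0.03 0 0 -0.18 0;0.03 0 0 -0.18 0'; python3 - <<'E'
from h import *
s=snapshot('side')
cv2.imwrite('pics/i.png',cv2.resize(s['color'][170:320,220:370],(600,600)))
E
```

```text
clock: 19.1
position: [0.4394, -0.0312, 0.1355]
tool_rot: [0.001, 0.726, 0.688, 0.001]
wrist_force: [6.3, 1.9, -1.4]
finger_gap: 0.11
grasp_force: 10.0
clock: 19.6
position: [0.4378, -0.0307, 0.1354]
tool_rot: [-0.001, 0.726, 0.688, -0.0]
wrist_force: [0.5, -0.2, 0.5]
finger_gap: 0.339
grasp_force: 0.0
clock: 20.5
position: [0.4374, -0.0305, 0.3147]
tool_rot: [-0.001, 0.726, 0.688, -0.001]
wrist_force: [-0.4, -0.6, -0.3]
finger_gap: 0.347
grasp_force: 0.0
```

View pics/i.png

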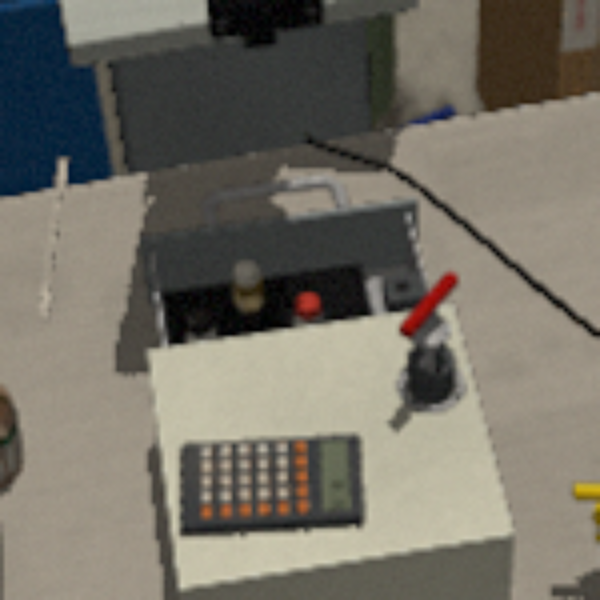

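The picture shows the drawer fully out with its vials visible (240,285). The plunger is parked upright (430,310), and the unit's front corner is at the same native pixel as before (257,257), so it hasn't moved. Handing in.

```bash
python3 -c "
from rig import *
print(close_job())"
```

```text
the job is handed in; nothing more can be done
None
```

The lock plunger is parked up, the drawer is out to its stop (about 110 mm), the unit has not visibly moved, and the job is handed in after about 20 s of the 58 s; no verdict came back.

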